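# Line up the balance check weights by size

## Robot

A 7-joint arm with a two-finger parallel gripper is mounted at the origin on the work surface. World frame = base frame: x ahead of the robot, y to its left, z up, the work surface at z = 0. Lengths are in m, angles in rad, forces in N, time in s.
With the tool pointing down it reaches from about 0.4 to 0.9 m from the base axis. Payload 5.5 kg.
Tool frame: the origin (TCP) lies between the finger pads; the fingertips stand 22 mm ahead of it and the grasp point (between the pads) lies 3 mm ahead of it (tip_reach is the distance from the TCP to the fingertips, in m); z points along the fingers, y is the line along which they close (so a half turn about z gives the same grasp; the last joint's range is limited). The gripper opens to 92 mm and grips with 3 to 60 N. Pads are 19 mm wide; open, the fingers measure 130 mm over their backs; the gripper's body (75 mm by 190 mm) begins 47 mm behind the grasp point.
Start: joints at [0.263, 0.501, -0.427, 1.55, 0.221, 1.138, -0.21], TCP at [0.65, 0, 0.249] pointing down, gripper open.
Joint ranges: [-2.88, 2.88], [-0.31, 2.03], [-1.54, 1.56], [0.2, 2.42], [-1.41, 4.55], [0.19, 2.02], [-2.57, 2.57]. Speed limits (rad/s): [2.57, 2.57, 3.14, 3.14, 3.14, 3.14, 3.14].

## Interface

Orientations are given as a unit quaternion [x, y, z, w].
In Python, from cell import * gives the robot as it stands.
- The arm moves only by the tool arm_command, never from a script. Its argument "series" is a list of rows, each an object of numbers: "jaw": the gripper's target within -1 to 1 (shut at 1, half-way at 0, fully open at -1); "tx", "ty", "tz": the shift along the tool's x, y, z in cm; "ax", "ay", "az": the turn, a rotation vector about the tool's x, y, z in rad. A call has 1 to 10 rows; each row shifts and turns the commanded pose from where the row before left it, along the tool's axes as they then stand; what a row does not reach is not made up. A row lasts 1/8 s, in which the tool goes at most 62.5 mm and 10.7 degrees, less where a joint would pass 70% of its speed; a pose out of reach is approached as far as the arm can. A call with a gripper value outside its range is refused whole. The fingers move at their own pace and stop on an object; the grip force is fixed at half the most. Time passes only in rows, so rows that do not move let the fingers close. It gives the time, the measured TCP pose, the force, the opening and the grip force at its end, in the units of the state.
- observe(): the state, without advancing time (a new reading comes with each control period).
- get_image(name): name is "scene" or "side" or "wrist"; returns a dict with "img" (480x640x3 uint8, red, green, blue), "K" (3x3 intrinsics, pixels), "world_from_camera" (4x4, takes a point from camera to world coordinates); the wrist camera has in their place "hand_eye" (4x4, takes a point from camera to tool coordinates, whose origin is the TCP and whose axes are the flange's). Camera axes: x right, y up, looking along -z (the intrinsics and any distortion apply to the point x, -y, -z); pixel columns grow to the right and rows downward; lengths in m; the calibration is good to about 2 mm. A picture is of the moment at which its call begins: read the wrist's pose just before it. There is no depth.
- job_done(): hands the job in; it is judged then, once.
The state is a dict: "time_s": time; "q": joint angles; "joint_velocities": joint speeds; "joint_torque": joint torques, N m; "position": TCP position; "ee_rot": TCP orientation; "force": force on the tool from outside, world axes, zero at the start; "moment": the same for the moment, N m; "width": finger opening in m; "gripper_force": force on a finger pad.
Only numpy, scipy, OpenCV 4.12 (cv2) and the standard library are available. Lean on these libraries where they do the work, as an engineer would, in place of code of your own. Each camera call takes 0.05 s, during which the arm holds its last target. There are 200 camera calls.

## Task

Stand the four steel check weights upright on the four green pads of the grey strip, one centred on each pad, in order of size: the largest on the pad next to the blue block, down to the smallest on the pad farthest from it. Set them down gently without dropping them or knocking any over, and leave the small brown bottle standing where it is.

Things in the scene. Friction and masses are not known exactly. Their poses are not given: they have to be found in the camera images.
- weight_largest_mid (a point): The largest (thickest and tallest) of the four loose stainless-steel check weights with a knob on top: 44 mm in diameter, 76 mm high in all; the plain cylindrical body is the lower 50 mm, above it a narrow neck and a knob 32 mm wide. It stands upright on the bench; the point is on its axis, half-way up (38 mm above its foot), z along the axis. Weighs about 620 g.
- weight_second_mid (a point): The second largest of the four loose stainless-steel check weights with a knob on top: 36 mm in diameter, 62 mm high in all; the plain cylindrical body is the lower 41 mm, above it a narrow neck and a knob 26 mm wide. It stands upright on the bench; the point is on its axis, half-way up (31 mm above its foot), z along the axis. Weighs about 360 g.
- weight_third_mid (a point): The third largest of the four loose stainless-steel check weights with a knob on top: 28 mm in diameter, 50 mm high in all; the plain cylindrical body is the lower 33 mm, above it a narrow neck and a knob 20 mm wide. It stands upright on the bench; the point is on its axis, half-way up (25 mm above its foot), z along the axis. Weighs about 180 g.
- weight_smallest_mid (a point): The smallest of the four loose stainless-steel check weights with a knob on top: 20 mm in diameter, 40 mm high in all; the plain cylindrical body is the lower 26 mm, above it a narrow neck and a knob 14 mm wide. It stands upright on the bench; the point is on its axis, half-way up (20 mm above its foot), z along the axis. Weighs about 75 g.
- pad_a_top (a point): One of four alike fixed green round pads, 54 mm in diameter, 3 mm thick, in a straight row about 85 mm apart on a grey strip (90 x 460 mm, 6 mm thick) fixed on the bench. The letters say nothing about the order in the row: go by position. The point is the centre of the pad's top face, 9 mm above the bench; x across the strip, y along the row, z up.
- pad_b_top (a point): One of four alike fixed green round pads, 54 mm in diameter, 3 mm thick, in a straight row about 85 mm apart on a grey strip (90 x 460 mm, 6 mm thick) fixed on the bench. The letters say nothing about the order in the row: go by position. The point is the centre of the pad's top face, 9 mm above the bench; x across the strip, y along the row, z up.
- pad_c_top (a point): One of four alike fixed green round pads, 54 mm in diameter, 3 mm thick, in a straight row about 85 mm apart on a grey strip (90 x 460 mm, 6 mm thick) fixed on the bench. The letters say nothing about the order in the row: go by position. The point is the centre of the pad's top face, 9 mm above the bench; x across the strip, y along the row, z up.
- pad_d_top (a point): One of four alike fixed green round pads, 54 mm in diameter, 3 mm thick, in a straight row about 85 mm apart on a grey strip (90 x 460 mm, 6 mm thick) fixed on the bench. The letters say nothing about the order in the row: go by position. The point is the centre of the pad's top face, 9 mm above the bench; x across the strip, y along the row, z up.
- block_blue_top (a point): Blue block, fixed on one end of the grey strip (the white one is at the other end; which end is which varies), 50 mm across the strip, 30 mm along it, 30 mm high, about 68 mm from the nearest pad, centre to centre. The point is the centre of its top face, 36 mm above the bench; x across the strip, y along it, z up.
- bottle_mid (a point): Small loose brown glass bottle with a white cap and a pale label, 38 mm in diameter, 66 mm high, standing among the weights; not to be disturbed. The point is on its axis, half-way up. A low blue-lidded tin (50 mm across, 34 mm high) and a white dish (48 mm across, 12 mm high) stand in the same loose, staggered row, with 70 mm or more from thing to thing, centre to centre.
There are look-alikes about, which are no part of the job. Leave any pink look-alike of the part that bears weight_largest_mid alone.

How it is judged:
At the end, for the whole second after the job is handed in: Each weight stands upright (within 0.1 rad) and still on a pad of its own, its axis within 12 mm of the pad's centre; counted from the blue block the order is largest, second, third, smallest; all are released ((horizontal distance between weight_largest_mid and pad_a_top below 0.012 m or horizontal distance between weight_largest_mid and pad_b_top below 0.012 m or horizontal distance between weight_largest_mid and pad_c_top below 0.012 m or horizontal distance between weight_largest_mid and pad_d_top below 0.012 m) and horizontal distance between weight_largest_mid and block_blue_top between 0.0375 and 0.0975 m and angle between each of weight_largest_mid, weight_second_mid, weight_third_mid, weight_smallest_mid's own z axis and vertical below 0.1 rad and height (world z) of weight_largest_mid between 0.042 and 0.052 m and linear speed of each of weight_largest, weight_second, weight_third, weight_smallest below 0.02 m/s and (horizontal distance between weight_second_mid and pad_a_top below 0.012 m or horizontal distance between weight_second_mid and pad_b_top below 0.012 m or horizontal distance between weight_second_mid and pad_c_top below 0.012 m or horizontal distance between weight_second_mid and pad_d_top below 0.012 m) and horizontal distance between weight_second_mid and block_blue_top between 0.1225 and 0.1825 m and height (world z) of weight_second_mid between 0.035 and 0.045 m and (horizontal distance between weight_third_mid and pad_a_top below 0.012 m or horizontal distance between weight_third_mid and pad_b_top below 0.012 m or horizontal distance between weight_third_mid and pad_c_top below 0.012 m or horizontal distance between weight_third_mid and pad_d_top below 0.012 m) and horizontal distance between weight_third_mid and block_blue_top between 0.2075 and 0.2675 m and height (world z) of weight_third_mid between 0.029 and 0.039 m and (horizontal distance between weight_smallest_mid and pad_a_top below 0.012 m or horizontal distance between weight_smallest_mid and pad_b_top below 0.012 m or horizontal distance between weight_smallest_mid and pad_c_top below 0.012 m or horizontal distance between weight_smallest_mid and pad_d_top below 0.012 m) and horizontal distance between weight_smallest_mid and block_blue_top between 0.2925 and 0.3525 m and height (world z) of weight_smallest_mid between 0.024 and 0.034 m); the robot touches nothing.
It fails at once if the brown bottle is shifted by more than 15 mm or tipped (distance of bottle_mid from where it was at the start of the episode above 0.015 m or angle between bottle_mid's own z axis and vertical above 0.3 rad).
It fails at once if a weight is tipped over (leaning more than 45 degrees) (angle between any of weight_largest_mid, weight_second_mid, weight_third_mid, weight_smallest_mid's own z axis and vertical above 0.79 rad).
It fails at once if a weight is banged or pressed hard onto a pad (contact force over 80 N) (contact force between any of weight_largest, weight_second, weight_third, weight_smallest and pad_a above 80 N or contact force between any of weight_largest, weight_second, weight_third, weight_smallest and pad_b above 80 N or contact force between any of weight_largest, weight_second, weight_third, weight_smallest and pad_c above 80 N or contact force between any of weight_largest, weight_second, weight_third, weight_smallest and pad_d above 80 N).
It fails at once if a weight is dropped (it falls freely by more than about 10 mm) ((linear speed of weight_largest above 0.45 m/s and contact force between weight_largest and the fingers below 0.5 N) or (linear speed of weight_second above 0.45 m/s and contact force between weight_second and the fingers below 0.5 N) or (linear speed of weight_third above 0.45 m/s and contact force between weight_third and the fingers below 0.5 N) or (linear speed of weight_smallest above 0.45 m/s and contact force between weight_smallest and the fingers below 0.5 N)).
It also fails if it takes over 109 s, if anything falls off the work surface, if the arm or the gripper's body presses on something with over 40 N, if the wrist force passes 120 N, or if a joint passes its speed limit or range.

## Working session

There is one attempt and no reset: what is moved stays moved. The work goes in short steps, Python scripts to look and compute and a tool call to move; the robot and the scene stay as the last step left them, time stands still between calls to the robot, and variables do not carry over. Pictures are saved under pics/ and viewed, at most 14 in all, crops included, and the job is handed in when it is done.

Besides the shell and the picture viewer there is one more tool, called after ">>>" as name(argument=value, ...), one argument or row to a line, values as JSON. arm_command: Moves the arm, as the interface text tells. Its arguments: {"type":"object","properties":{"series":{"type":"array"}},"required":["series"]}

```bash
mkdir -p pics; cat > h.py <<'E'
from cell import *
import numpy as np, cv2
from scipy.spatial.transform import Rotation as R
def ray(im,u,v,T=None):
    K=im["K"];T=im["world_from_camera"] if T is None else T
    T=np.array(T);d=np.array([(u-K[0][2])/K[0][0],-(v-K[1][2])/K[1][1],-1.])
    return T[:3,3],T[:3,:3]@d
def at(im,u,v,z,T=None):
    o,d=ray(im,u,v,T);return o+d*(z-o[2])/d[2]
def proj(im,p,T=None):
    T=np.array(im["world_from_camera"] if T is None else T);K=im["K"]
    c=np.linalg.inv(T)@np.append(p,1);return K[0][0]*c[0]/-c[2]+K[0][2],K[1][1]*-c[1]/-c[2]+K[1][2]
def wT(im,s):
    T=np.eye(4);T[:3,:3]=R.from_quat(s["ee_rot"]).as_matrix();T[:3,3]=s["position"];return T@np.array(im["hand_eye"])
E
python3 - <<'E'
from h import *
s=observe();print(s)
for n in("scene","side","wrist"):
    im=get_image(n);cv2.imwrite(f"pics/{n}0.png",im["img"][:,:,::-1]);print(n,[(k,np.round(v,4).tolist()) for k,v in im.items() if k!="img"])
E
```

```text
{'time_s': 0.0, 'q': array([ 0.26321172,  0.50184632, -0.42676893,  1.55145396,  0.22080625,
        1.13831992, -0.21035832]), 'joint_velocities': array([-0.00090596,  0.00073993, -0.00012213, -0.00121047, -0.00025965,
       -0.00134875,  0.00218505]), 'joint_torque': array([-1.62834690e-04, -5.66597199e+01, -5.81602022e+00, -2.79113513e+01,
       -6.85700797e-02,  3.08415934e-02,  1.78752666e-04]), 'position': array([ 6.49331609e-01, -7.01202021e-05,  2.47675674e-01]), 'ee_rot': array([ 7.07117508e-01,  7.07095368e-01, -6.80758422e-04, -7.12680307e-04]), 'force': array([-0.03260474,  0.50629905,  0.13650108]), 'moment': array([ 0.05059622, -0.03951008, -0.01480654]), 'gripper_force': 0.0, 'width': 0.09170317647587642}
scene [('K', [[498.7491, 0.0, 319.8608], [0.0, 498.7491, 245.1322], [0.0, 0.0, 1.0]]), ('world_from_camera', [[-0.1585, -0.5816, 0.7979, 1.1539], [0.9874, -0.0966, 0.1258, 0.1306], [0.0039, 0.8077, 0.5895, 0.5224], [0.0, 0.0, 0.0, 1.0]])]
side [('K', [[444.3787, 0.0, 325.0819], [0.0, 444.3787, 238.0952], [0.0, 0.0, 1.0]]), ('world_from_camera', [[0.9913, 0.0723, -0.1097, 0.4805], [-0.131, 0.6038, -0.7863, -0.6218], [0.0094, 0.7939, 0.608, 0.5591], [0.0, 0.0, 0.0, 1.0]])]
wrist [('K', [[369.3296, 0.0, 323.0929], [0.0, 369.3296, 240.1788], [0.0, 0.0, 1.0]]), ('hand_eye', [[-0.0005, 0.9558, 0.2942, 0.0797], [1.0, 0.0005, 0.0001, -0.0004], [-0.0, 0.2942, -0.9558, -0.1376], [0.0, 0.0, 0.0, 1.0]])]
```

View pics/scene0.png

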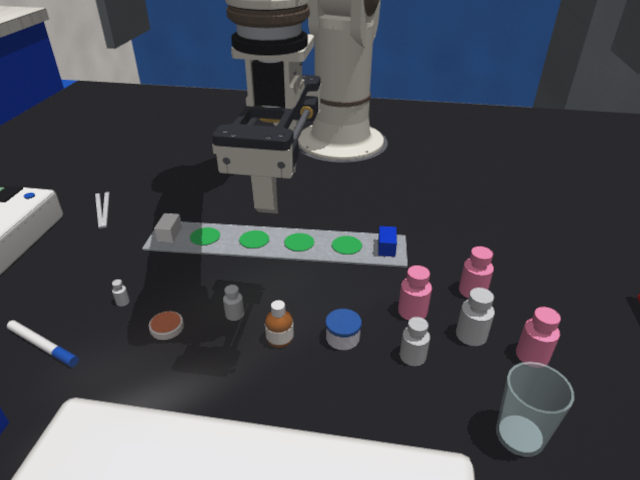

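View pics/side0.png

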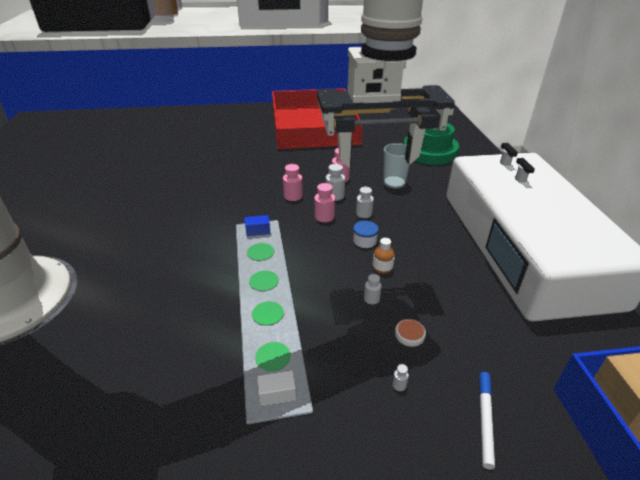

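View pics/wrist0.png

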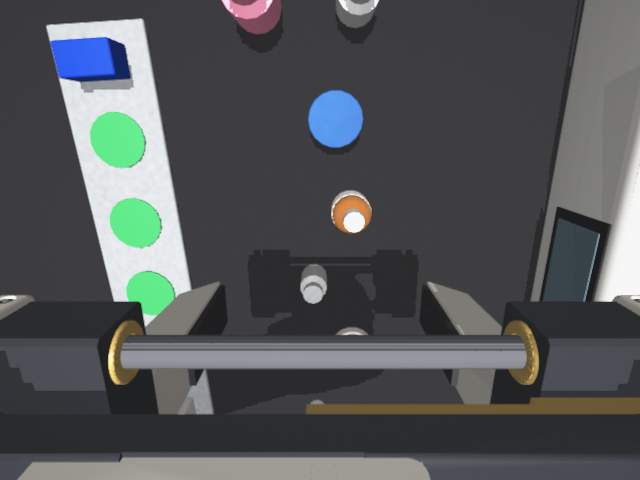

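The scene image shows the weights, in order of size, near (476,316), (415,342), (233,303) and (120,293). The bottle is at (280,325). The pads run along (347,245), (299,242), (254,239) and (206,236), with the blue block at (388,240). The pink look-alikes are at (416,295), (477,275) and (538,338). Next I'll enlarge crops for exact pixels.

```bash
python3 - <<'E'
import cv2
a=cv2.imread("pics/scene0.png")[220:370,100:500];cv2.imwrite("pics/sc.png",cv2.resize(a,None,fx=2,fy=2,interpolation=2))
a=cv2.imread("pics/side0.png")[150:400,230:430];cv2.imwrite("pics/sd.png",cv2.resize(a,None,fx=2.4,fy=2.4,interpolation=2))
E
```

```text
(no output)
```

View pics/sc.png

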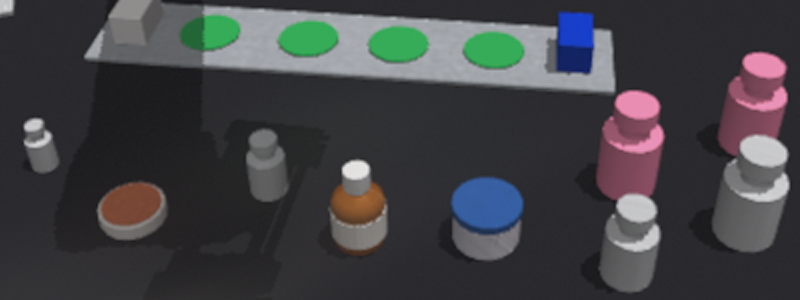

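View pics/sd.png

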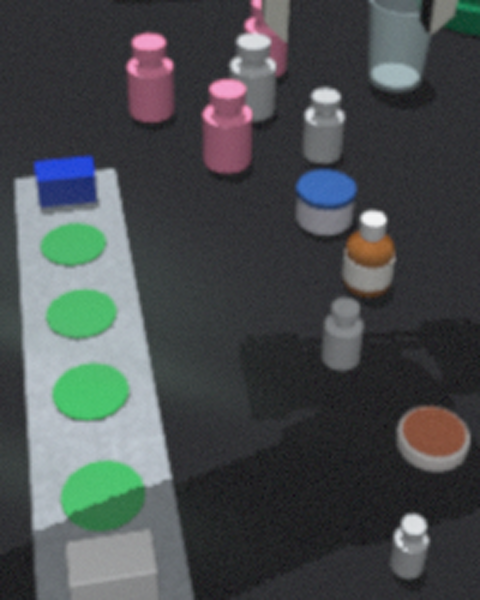

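Crop readings for the knob-top centres, scene then side:

| Thing | Scene crop | Side crop |
|---|---|---|
| Largest | (765,148) | (254,43) |
| Second | (636,206) | (326,96) |
| Third | (264,138) | (345,307) |
| Smallest | (36,126) | (413,522) |
| Bottle | (356,168) | (373,218) |

The pads will come from a green mask.

```bash
python3 - <<'E'
from h import *
sc=get_image("scene");sd=get_image("side")
P={"L":((765,148),(254,43),.076),"2":((636,206),(326,96),.062),"3":((264,138),(345,307),.050),"4":((36,126),(413,522),.040),"bot":((356,168),(373,218),.066),"pinkA":((636,103),(228,90),.076),"pinkB":((764,63),(149,42),.076),"blue":((575,19),(66,167),.036),"tin":((487,204),(327,187),.034),"dish":((132,204),(434,432),.012)}
for n,(a,b,z) in P.items():
    p=at(sc,100+a[0]/2,220+a[1]/2,z);q=at(sd,230+b[0]/2.4,150+b[1]/2.4,z)
    o1,d1=ray(sc,100+a[0]/2,220+a[1]/2);o2,d2=ray(sd,230+b[0]/2.4,150+b[1]/2.4)
    t=np.linalg.lstsq(np.c_[d1,-d2],o2-o1,rcond=None)[0];m=(o1+d1*t[0]+o2+d2*t[1])/2
    print(n,p[:2].round(4),q[:2].round(4),"tri",m.round(4))
for im in(sc,sd):
    h=cv2.cvtColor(im["img"],cv2.COLOR_RGB2HSV);m=cv2.inRange(h,(50,120,40),(75,255,255))
    c,_=cv2.findContours(m,0,1)
    for k in c:
        if cv2.contourArea(k)>150:
            M=cv2.moments(k);u,v=M["m10"]/M["m00"],M["m01"]/M["m00"];print("pad",round(u),round(v),cv2.contourArea(k),at(im,u,v,.009)[:2].round(4))
E
```

```text
L [0.6238 0.2681] [0.6258 0.2579] tri [0.6255 0.2666 0.0741]
2 [0.6784 0.1844] [0.6793 0.1789] tri [0.6792 0.1835 0.0608]
3 [ 0.6404 -0.0775] [ 0.6395 -0.0829] tri [ 0.6395 -0.079   0.0477]
4 [ 0.644  -0.2524] [ 0.6419 -0.2575] tri [ 0.6421 -0.255   0.0374]
bot [ 0.677  -0.0008] [ 0.6771 -0.0052] tri [ 0.677  -0.0018  0.0646]
pinkA [0.5895 0.1826] [0.5904 0.1762] tri [0.5901 0.1818 0.0744]
pinkB [0.526  0.2771] [0.5281 0.2711] tri [0.5275 0.2761 0.0751]
blue [0.4311 0.135 ] [0.4459 0.1327] tri [0.444  0.1329 0.0403]
tin [0.6642 0.0867] [0.6616 0.0807] tri [0.6623 0.086  0.031 ]
dish [ 0.6834 -0.1659] [ 0.6836 -0.1701] tri [ 0.6833 -0.1675  0.0105]
pad 346 245 381.5 [0.4501 0.0667]
pad 299 242 370.5 [ 0.4554 -0.0171]
pad 254 239 360.5 [ 0.4598 -0.0975]
pad 205 236 358.5 [ 0.465  -0.1868]
pad 272 356 704.0 [ 0.4624 -0.1914]
pad 267 313 516.5 [ 0.4572 -0.1025]
pad 263 280 385.5 [ 0.4527 -0.0212]
pad 260 251 301.0 [0.4479 0.0622]
```

Both cameras agree to about 5 mm in y, and the triangulated heights are right to 2 mm, so I'll use the averages. Tool x is world y, tool y is world x and tool z points down. The largest weight goes first.

>>> arm_command(
  series=[
    {"tx": 3.3,"ty": -0.3,"tz": 1.0,"jaw": -0.3},
    {"tx": 3.3,"ty": -0.3,"tz": 1.0,"jaw": -0.3},
    {"tx": 3.3,"ty": -0.3,"tz": 1.0,"jaw": -0.3},
    {"tx": 3.3,"ty": -0.3,"tz": 1.0,"jaw": -0.3},
    {"tx": 3.3,"ty": -0.3,"tz": 1.0,"jaw": -0.3},
    {"tx": 3.3,"ty": -0.3,"tz": 1.0,"jaw": -0.3},
    {"tx": 3.3,"ty": -0.3,"tz": 1.0,"jaw": -0.3},
    {"tx": 3.2,"ty": -0.3,"tz": 1.0,"jaw": -0.3},
    {"jaw": -0.3},
    {"jaw": -0.3},
  ],
)

```text
invalid input
```

```bash
python3 - <<'E'
from h import *
s=observe();im=get_image("wrist");T=wT(im,s);print(s["position"],s["ee_rot"])
for p in([.6248,.263,.076],[.6789,.1817,.062],[.59,.18,.076],[.431+.012,.133,.036]): print(p,np.round(proj(im,p,T)))
cv2.imwrite("pics/w1.png",im["img"][:,:,::-1])
E
```

```text
[ 6.49696018e-01 -8.71046050e-06  2.48227249e-01] [ 7.07099046e-01  7.07114373e-01 -3.00812021e-04 -3.35929323e-04]
[0.6248, 0.263, 0.076] [ 286. -166.]
[0.6789, 0.1817, 0.062] [362. -15.]
[0.59, 0.18, 0.076] [241. -19.]
[0.443, 0.133, 0.036] [84. 62.]
```

View pics/w1.png

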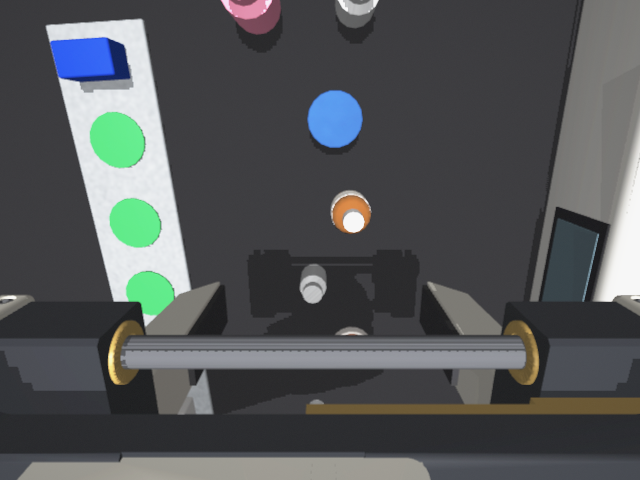

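The view is unchanged because the call was refused: the arm is still at the start, with the pads at (117,139), (136,222) and (150,293). I'll give every key in each row.

>>> arm_command(
  series=[
    {"jaw": -0.3,"tx": 3.3,"ty": -0.3,"tz": 1.0,"ax": 0,"ay": 0,"az": 0},
    {"jaw": -0.3,"tx": 3.3,"ty": -0.3,"tz": 1.0,"ax": 0,"ay": 0,"az": 0},
    {"jaw": -0.3,"tx": 3.3,"ty": -0.3,"tz": 1.0,"ax": 0,"ay": 0,"az": 0},
    {"jaw": -0.3,"tx": 3.3,"ty": -0.3,"tz": 1.0,"ax": 0,"ay": 0,"az": 0},
    {"jaw": -0.3,"tx": 3.3,"ty": -0.3,"tz": 1.0,"ax": 0,"ay": 0,"az": 0},
    {"jaw": -0.3,"tx": 3.3,"ty": -0.3,"tz": 1.0,"ax": 0,"ay": 0,"az": 0},
    {"jaw": -0.3,"tx": 3.3,"ty": -0.3,"tz": 1.0,"ax": 0,"ay": 0,"az": 0},
    {"jaw": -0.3,"tx": 3.2,"ty": -0.3,"tz": 1.0,"ax": 0,"ay": 0,"az": 0},
    {"jaw": -0.3,"tx": 0,"ty": 0,"tz": 0,"ax": 0,"ay": 0,"az": 0},
    {"jaw": -0.3,"tx": 0,"ty": 0,"tz": 0,"ax": 0,"ay": 0,"az": 0},
  ],
)

```text
time_s: 1.55
position: [0.6263, 0.2622, 0.1686]
ee_rot: [0.707, 0.707, -0.0, 0.0]
force: [1.4, 0.2, -0.2]
width: 0.0598
gripper_force: 0.0
```

```bash
python3 - <<'E'
from h import *
s=observe();im=get_image("wrist");T=wT(im,s);print(s["position"],s["ee_rot"],s["width"])
for p in([.6248,.263,.076],[.6789,.1817,.062],[.59,.18,.076],[.443,.133,.036],[.527,.274,.076]): print(p,np.round(proj(im,p,T)))
cv2.imwrite("pics/w2.png",im["img"][:,:,::-1])
E
```

```text
[0.62626027 0.26223894 0.16860182] [ 7.07177510e-01  7.07035881e-01 -3.09697795e-04  3.68940466e-04] 0.059755542763611225
[0.6248, 0.263, 0.076] [321. 252.]
[0.6789, 0.1817, 0.062] [393. 347.]
[0.59, 0.18, 0.076] [274. 360.]
[0.443, 0.133, 0.036] [112. 379.]
[0.527, 0.274, 0.076] [171. 236.]
```

View pics/w2.png

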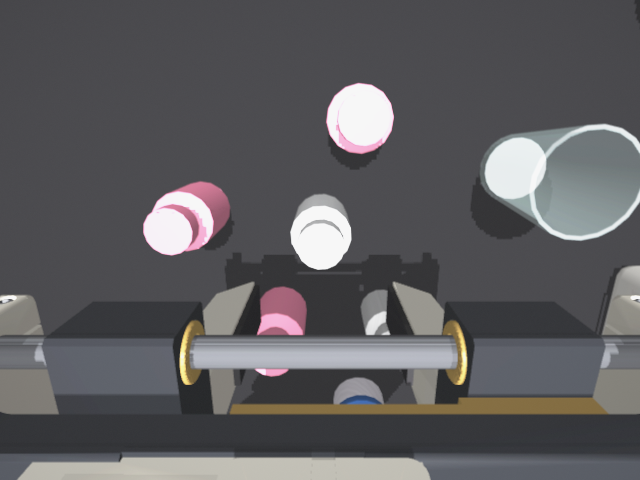

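The knob is at (321,244) against a predicted (321,252), so its y is about 0.266, which fits the scene camera and the triangulation. I'll descend and grip.

>>> arm_command(
  series=[
    {"jaw": -0.3,"tx": 0.3,"ty": -0.1,"tz": 2.5,"ax": 0,"ay": 0,"az": 0},
    {"jaw": -0.3,"tx": 0,"ty": 0,"tz": 2.5,"ax": 0,"ay": 0,"az": 0},
    {"jaw": -0.3,"tx": 0,"ty": 0,"tz": 2.5,"ax": 0,"ay": 0,"az": 0},
    {"jaw": -0.3,"tx": 0,"ty": 0,"tz": 2.5,"ax": 0,"ay": 0,"az": 0},
    {"jaw": -0.3,"tx": 0,"ty": 0,"tz": 2.5,"ax": 0,"ay": 0,"az": 0},
    {"jaw": -0.3,"tx": 0,"ty": 0,"tz": 0,"ax": 0,"ay": 0,"az": 0},
    {"jaw": 1,"tx": 0,"ty": 0,"tz": 0,"ax": 0,"ay": 0,"az": 0},
    {"jaw": 1,"tx": 0,"ty": 0,"tz": 0,"ax": 0,"ay": 0,"az": 0},
    {"jaw": 1,"tx": 0,"ty": 0,"tz": 0,"ax": 0,"ay": 0,"az": 0},
    {"jaw": 1,"tx": 0,"ty": 0,"tz": 0,"ax": 0,"ay": 0,"az": 0},
  ],
)

```text
time_s: 2.85
position: [0.625, 0.2662, 0.0453]
ee_rot: [0.707, 0.707, 0.0, 0.0]
force: [-3.5, -0.9, 4.7]
width: 0.0438
gripper_force: 30.0
```

```bash
python3 - <<'E'
from h import *
im=get_image("wrist");T=np.eye(4);T[:3,:3]=R.from_quat([.7071,.7071,-.0003,-.0003]).as_matrix();T[:3,3]=[.6497,0,.2482];T=T@np.array(im["hand_eye"])
print(im["img"].shape)
a=cv2.imread("pics/w1.png");h=cv2.cvtColor(a,cv2.COLOR_BGR2HSV);m=cv2.inRange(h,(50,120,40),(75,255,255))
for k in cv2.findContours(m,0,1)[0]:
    if cv2.contourArea(k)>500:
        (u,v),_,_=cv2.fitEllipse(k);print(u,v,at(im,u,v,.009,T)[:2].round(4))
print(at(im,354,221,.066,T),at(im,313,293,.05,T),at(im,82,59,.036,T))
E
```

```text
(480, 640, 3)
149.9591522216797 291.9888610839844 [ 0.4558 -0.0967]
134.8165283203125 222.42752075195312 [ 0.451  -0.0167]
116.94368743896484 139.43934631347656 [0.446  0.0676]
[ 0.67670194 -0.00085282  0.066     ] [ 0.63904668 -0.07865552  0.05      ] [0.44151754 0.13537177 0.036     ]
```

The jaws closed at 43.8 mm, which matches the 44 mm body. Lifting it and carrying it to the pad by the blue block at (0.448, 0.067).

>>> arm_command(
  series=[
    {"jaw": 1,"tx": 0,"ty": 0,"tz": -1.0,"ax": 0,"ay": 0,"az": 0},
    {"jaw": 1,"tx": 0,"ty": 0,"tz": -2.0,"ax": 0,"ay": 0,"az": 0},
    {"jaw": 1,"tx": 0,"ty": 0,"tz": -3.0,"ax": 0,"ay": 0,"az": 0},
    {"jaw": 1,"tx": 0,"ty": 0,"tz": -3.0,"ax": 0,"ay": 0,"az": 0},
    {"jaw": 1,"tx": -1.0,"ty": -0.9,"tz": -2.5,"ax": 0,"ay": 0,"az": 0},
    {"jaw": 1,"tx": -2.0,"ty": -1.8,"tz": 0,"ax": 0,"ay": 0,"az": 0},
    {"jaw": 1,"tx": -3.0,"ty": -2.7,"tz": 0,"ax": 0,"ay": 0,"az": 0},
    {"jaw": 1,"tx": -3.0,"ty": -2.7,"tz": 0,"ax": 0,"ay": 0,"az": 0},
    {"jaw": 1,"tx": -3.0,"ty": -2.7,"tz": 0,"ax": 0,"ay": 0,"az": 0},
    {"jaw": 1,"tx": -3.0,"ty": -2.7,"tz": 0,"ax": 0,"ay": 0,"az": 0},
  ],
)

```text
time_s: 4.15
position: [0.4895, 0.1152, 0.16]
ee_rot: [0.707, 0.707, 0.001, 0.001]
force: [0.1, -0.6, -5.7]
width: 0.0433
gripper_force: 30.0
```

>>> arm_command(
  series=[
    {"jaw": 1,"tx": -2.4,"ty": -2.2,"tz": 0,"ax": 0,"ay": 0,"az": 0},
    {"jaw": 1,"tx": -1.5,"ty": -1.2,"tz": 0,"ax": 0,"ay": 0,"az": 0},
    {"jaw": 1,"tx": -1.0,"ty": -0.8,"tz": 0,"ax": 0,"ay": 0,"az": 0},
    {"jaw": 1,"tx": 0,"ty": 0,"tz": 1.5,"ax": 0,"ay": 0,"az": 0},
    {"jaw": 1,"tx": 0,"ty": 0,"tz": 2.0,"ax": 0,"ay": 0,"az": 0},
    {"jaw": 1,"tx": 0,"ty": 0,"tz": 1.5,"ax": 0,"ay": 0,"az": 0},
    {"jaw": 1,"tx": 0,"ty": 0,"tz": 1.0,"ax": 0,"ay": 0,"az": 0},
    {"jaw": 1,"tx": 0,"ty": 0,"tz": 0.5,"ax": 0,"ay": 0,"az": 0},
    {"jaw": 1,"tx": 0,"ty": 0,"tz": 0,"ax": 0,"ay": 0,"az": 0},
    {"jaw": 1,"tx": 0,"ty": 0,"tz": 0,"ax": 0,"ay": 0,"az": 0},
  ],
)

```text
time_s: 5.4
position: [0.4485, 0.0672, 0.0942]
ee_rot: [0.707, 0.707, 0.0, 0.0]
force: [-0.6, 0.2, -5.4]
width: 0.0429
gripper_force: 30.0
```

Held fine (the force shows about 0.6 kg). The foot should touch at TCP z ≈ 0.054, so the last part goes slowly.

>>> arm_command(
  series=[
    {"jaw": 1,"tx": 0,"ty": 0,"tz": 1.0,"ax": 0,"ay": 0,"az": 0},
    {"jaw": 1,"tx": 0,"ty": 0,"tz": 1.2,"ax": 0,"ay": 0,"az": 0},
    {"jaw": 1,"tx": 0,"ty": 0,"tz": 0.8,"ax": 0,"ay": 0,"az": 0},
    {"jaw": 1,"tx": 0,"ty": 0,"tz": 0.4,"ax": 0,"ay": 0,"az": 0},
    {"jaw": 1,"tx": 0,"ty": 0,"tz": 0.2,"ax": 0,"ay": 0,"az": 0},
    {"jaw": 1,"tx": 0,"ty": 0,"tz": 0.1,"ax": 0,"ay": 0,"az": 0},
    {"jaw": 1,"tx": 0,"ty": 0,"tz": 0.1,"ax": 0,"ay": 0,"az": 0},
    {"jaw": 1,"tx": 0,"ty": 0,"tz": 0,"ax": 0,"ay": 0,"az": 0},
    {"jaw": 1,"tx": 0,"ty": 0,"tz": 0,"ax": 0,"ay": 0,"az": 0},
  ],
)

```text
time_s: 6.52
position: [0.4481, 0.067, 0.0559]
ee_rot: [0.707, 0.707, 0.0, 0.0]
force: [0.5, -0.4, -5.4]
width: 0.0433
gripper_force: 30.0
```

>>> arm_command(
  series=[
    {"jaw": 1,"tx": 0,"ty": 0,"tz": 0.1,"ax": 0,"ay": 0,"az": 0},
    {"jaw": 1,"tx": 0,"ty": 0,"tz": 0.1,"ax": 0,"ay": 0,"az": 0},
    {"jaw": 1,"tx": 0,"ty": 0,"tz": 0,"ax": 0,"ay": 0,"az": 0},
    {"jaw": 1,"tx": 0,"ty": 0,"tz": 0,"ax": 0,"ay": 0,"az": 0},
  ],
)

```text
time_s: 7.02
position: [0.4481, 0.067, 0.0542]
ee_rot: [0.707, 0.707, -0.0, 0.0]
force: [-2.4, -0.6, 6.5]
width: 0.0433
gripper_force: 30.0
```

The weight has touched down (force flipped to +6.5 N), so release and rise. Next is the second weight at (0.679, 0.184), and I pause to look on the way.

>>> arm_command(
  series=[
    {"jaw": 0.4,"tx": 0,"ty": 0,"tz": 0,"ax": 0,"ay": 0,"az": 0},
    {"jaw": -0.3,"tx": 0,"ty": 0,"tz": 0,"ax": 0,"ay": 0,"az": 0},
    {"jaw": -0.3,"tx": 0,"ty": 0,"tz": 0,"ax": 0,"ay": 0,"az": 0},
    {"jaw": -0.3,"tx": 0,"ty": 0,"tz": 0,"ax": 0,"ay": 0,"az": 0},
    {"jaw": -0.3,"tx": 0,"ty": 0,"tz": -2.0,"ax": 0,"ay": 0,"az": 0},
    {"jaw": -0.3,"tx": 0,"ty": 0,"tz": -4.0,"ax": 0,"ay": 0,"az": 0},
    {"jaw": -0.3,"tx": 0,"ty": 0,"tz": -4.0,"ax": 0,"ay": 0,"az": 0},
    {"jaw": -0.3,"tx": 0,"ty": 2.0,"tz": -2.0,"ax": 0,"ay": 0,"az": 0},
    {"jaw": -0.3,"tx": 2.0,"ty": 4.0,"tz": 0,"ax": 0,"ay": 0,"az": 0},
    {"jaw": -0.3,"tx": 2.0,"ty": 4.0,"tz": 0,"ax": 0,"ay": 0,"az": 0},
  ],
)

```text
time_s: 8.28
position: [0.5495, 0.1069, 0.1744]
ee_rot: [0.708, 0.707, 0.0, 0.001]
force: [0.5, -0.4, 0.3]
width: 0.0596
gripper_force: 0.0
```

>>> arm_command(
  series=[
    {"jaw": -0.3,"tx": 2.5,"ty": 4.0,"tz": 0,"ax": 0,"ay": 0,"az": 0},
    {"jaw": -0.3,"tx": 2.5,"ty": 4.0,"tz": 0,"ax": 0,"ay": 0,"az": 0},
    {"jaw": -0.3,"tx": 1.7,"ty": 3.0,"tz": 0,"ax": 0,"ay": 0,"az": 0},
    {"jaw": -0.3,"tx": 1.0,"ty": 2.1,"tz": 0,"ax": 0,"ay": 0,"az": 0},
    {"jaw": -0.3,"tx": 0,"ty": 0,"tz": 0,"ax": 0,"ay": 0,"az": 0},
    {"jaw": -0.3,"tx": 0,"ty": 0,"tz": 0,"ax": 0,"ay": 0,"az": 0},
  ],
)

```text
time_s: 9.02
position: [0.6781, 0.1836, 0.1732]
ee_rot: [0.707, 0.707, -0.001, -0.0]
force: [-0.3, 0.0, -0.2]
width: 0.0598
gripper_force: 0.0
```

```bash
python3 - <<'E'
from h import *
s=observe();im=get_image("wrist");T=wT(im,s);print(s["position"],s["width"])
for p in([.6789,.1835,.062],[.59,.18,.076]): print(p,np.round(proj(im,p,T)))
sd=get_image("side")
print(proj(sd,[.448,.067,.085]))
a=np.hstack([cv2.resize(sd["img"][150:330,200:400],None,fx=2,fy=2),cv2.resize(im["img"][150:330,220:420],None,fx=2,fy=2)])
cv2.imwrite("pics/w3.png",a[:,:,::-1])
E
```

```text
[0.6780901  0.18358728 0.17315372] 0.0598463696372941
[0.6789, 0.1835, 0.062] [325. 244.]
[0.59, 0.18, 0.076] [193. 256.]
(np.float64(256.8307027995677), np.float64(218.10012716449964))
```

View pics/w3.png

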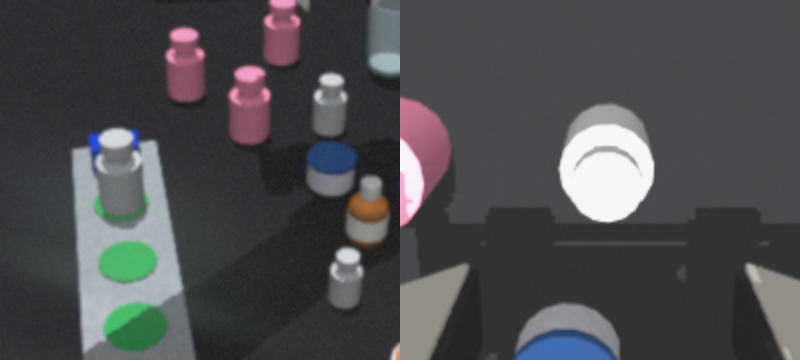

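The largest weight stands centred on its pad. The second's knob in the wrist view is at about (324,242), within 2 px of the prediction. Descend and grip.

>>> arm_command(
  series=[
    {"jaw": -0.3,"tx": 0,"ty": 0.1,"tz": 2.5,"ax": 0,"ay": 0,"az": 0},
    {"jaw": -0.3,"tx": 0,"ty": 0,"tz": 3.0,"ax": 0,"ay": 0,"az": 0},
    {"jaw": -0.3,"tx": 0,"ty": 0,"tz": 3.0,"ax": 0,"ay": 0,"az": 0},
    {"jaw": -0.3,"tx": 0,"ty": 0,"tz": 3.0,"ax": 0,"ay": 0,"az": 0},
    {"jaw": -0.3,"tx": 0,"ty": 0,"tz": 2.2,"ax": 0,"ay": 0,"az": 0},
    {"jaw": -0.3,"tx": 0,"ty": 0,"tz": 0,"ax": 0,"ay": 0,"az": 0},
    {"jaw": 1,"tx": 0,"ty": 0,"tz": 0,"ax": 0,"ay": 0,"az": 0},
    {"jaw": 1,"tx": 0,"ty": 0,"tz": 0,"ax": 0,"ay": 0,"az": 0},
    {"jaw": 1,"tx": 0,"ty": 0,"tz": 0,"ax": 0,"ay": 0,"az": 0},
    {"jaw": 1,"tx": 0,"ty": 0,"tz": 0,"ax": 0,"ay": 0,"az": 0},
  ],
)

```text
time_s: 10.38
position: [0.6793, 0.1844, 0.038]
ee_rot: [0.707, 0.707, -0.0, -0.0]
force: [-4.9, 0.1, 6.5]
width: 0.0356
gripper_force: 30.0
```

Gripped at 35.6 mm, which fits the 36 mm body. Carrying it to pad 2 at (0.4535, -0.017); it should touch at z ≈ 0.047.

>>> arm_command(
  series=[
    {"jaw": 1,"tx": 0,"ty": 0,"tz": -1.0,"ax": 0,"ay": 0,"az": 0},
    {"jaw": 1,"tx": 0,"ty": 0,"tz": -2.0,"ax": 0,"ay": 0,"az": 0},
    {"jaw": 1,"tx": 0,"ty": 0,"tz": -3.0,"ax": 0,"ay": 0,"az": 0},
    {"jaw": 1,"tx": 0,"ty": 0,"tz": -3.0,"ax": 0,"ay": 0,"az": 0},
    {"jaw": 1,"tx": -1.0,"ty": -1.1,"tz": -2.5,"ax": 0,"ay": 0,"az": 0},
    {"jaw": 1,"tx": -2.0,"ty": -2.3,"tz": 0,"ax": 0,"ay": 0,"az": 0},
    {"jaw": 1,"tx": -3.0,"ty": -3.4,"tz": 0,"ax": 0,"ay": 0,"az": 0},
    {"jaw": 1,"tx": -3.0,"ty": -3.4,"tz": 0,"ax": 0,"ay": 0,"az": 0},
    {"jaw": 1,"tx": -3.0,"ty": -3.4,"tz": 0,"ax": 0,"ay": 0,"az": 0},
    {"jaw": 1,"tx": -3.0,"ty": -3.4,"tz": 0,"ax": 0,"ay": 0,"az": 0},
  ],
)

```text
time_s: 11.62
position: [0.5096, 0.0331, 0.1531]
ee_rot: [0.707, 0.707, 0.001, 0.001]
force: [0.0, 0.1, -4.7]
width: 0.0352
gripper_force: 30.0
```

>>> arm_command(
  series=[
    {"jaw": 1,"tx": -2.5,"ty": -2.7,"tz": 0,"ax": 0,"ay": 0,"az": 0},
    {"jaw": 1,"tx": -1.6,"ty": -1.8,"tz": 0,"ax": 0,"ay": 0,"az": 0},
    {"jaw": 1,"tx": -1.1,"ty": -1.1,"tz": 0,"ax": 0,"ay": 0,"az": 0},
    {"jaw": 1,"tx": 0,"ty": 0,"tz": 1.5,"ax": 0,"ay": 0,"az": 0},
    {"jaw": 1,"tx": 0,"ty": 0,"tz": 2.5,"ax": 0,"ay": 0,"az": 0},
    {"jaw": 1,"tx": 0,"ty": 0,"tz": 2.5,"ax": 0,"ay": 0,"az": 0},
    {"jaw": 1,"tx": 0,"ty": 0,"tz": 1.5,"ax": 0,"ay": 0,"az": 0},
    {"jaw": 1,"tx": 0,"ty": 0,"tz": 1.0,"ax": 0,"ay": 0,"az": 0},
    {"jaw": 1,"tx": 0,"ty": 0,"tz": 0.5,"ax": 0,"ay": 0,"az": 0},
    {"jaw": 1,"tx": 0,"ty": 0,"tz": 0,"ax": 0,"ay": 0,"az": 0},
  ],
)

```text
time_s: 12.88
position: [0.4542, -0.0178, 0.0568]
ee_rot: [0.707, 0.707, 0.0, 0.0]
force: [0.5, -0.2, -4.1]
width: 0.035
gripper_force: 30.0
```

>>> arm_command(
  series=[
    {"jaw": 1,"tx": 0,"ty": 0,"tz": 0.4,"ax": 0,"ay": 0,"az": 0},
    {"jaw": 1,"tx": 0,"ty": 0,"tz": 0.2,"ax": 0,"ay": 0,"az": 0},
    {"jaw": 1,"tx": 0,"ty": 0,"tz": 0.1,"ax": 0,"ay": 0,"az": 0},
    {"jaw": 1,"tx": 0,"ty": 0,"tz": 0.1,"ax": 0,"ay": 0,"az": 0},
    {"jaw": 1,"tx": 0,"ty": 0,"tz": 0.1,"ax": 0,"ay": 0,"az": 0},
    {"jaw": 1,"tx": 0,"ty": 0,"tz": 0,"ax": 0,"ay": 0,"az": 0},
    {"jaw": 1,"tx": 0,"ty": 0,"tz": 0,"ax": 0,"ay": 0,"az": 0},
  ],
)

```text
time_s: 13.75
position: [0.454, -0.0179, 0.0477]
ee_rot: [0.707, 0.707, 0.0, 0.0]
force: [0.2, 0.3, -5.1]
width: 0.0351
gripper_force: 30.0
```

>>> arm_command(
  series=[
    {"jaw": 1,"tx": 0,"ty": 0,"tz": 0.1,"ax": 0,"ay": 0,"az": 0},
    {"jaw": 1,"tx": 0,"ty": 0,"tz": 0.05,"ax": 0,"ay": 0,"az": 0},
    {"jaw": 1,"tx": 0,"ty": 0,"tz": 0,"ax": 0,"ay": 0,"az": 0},
    {"jaw": 1,"tx": 0,"ty": 0,"tz": 0,"ax": 0,"ay": 0,"az": 0},
  ],
)

```text
time_s: 14.25
position: [0.4542, -0.018, 0.0468]
ee_rot: [0.707, 0.707, -0.0, 0.0]
force: [-2.2, 0.2, 5.7]
width: 0.035
gripper_force: 30.0
```

It touched down. Release, rise, and go to the third weight at (0.6395, -0.079).

>>> arm_command(
  series=[
    {"jaw": 0.4,"tx": 0,"ty": 0,"tz": 0,"ax": 0,"ay": 0,"az": 0},
    {"jaw": -0.3,"tx": 0,"ty": 0,"tz": 0,"ax": 0,"ay": 0,"az": 0},
    {"jaw": -0.3,"tx": 0,"ty": 0,"tz": 0,"ax": 0,"ay": 0,"az": 0},
    {"jaw": -0.3,"tx": 0,"ty": 0,"tz": 0,"ax": 0,"ay": 0,"az": 0},
    {"jaw": -0.3,"tx": 0,"ty": 0,"tz": -2.0,"ax": 0,"ay": 0,"az": 0},
    {"jaw": -0.3,"tx": 0,"ty": 0,"tz": -4.0,"ax": 0,"ay": 0,"az": 0},
    {"jaw": -0.3,"tx": 0,"ty": 0,"tz": -4.0,"ax": 0,"ay": 0,"az": 0},
    {"jaw": -0.3,"tx": 0,"ty": 2.0,"tz": -2.0,"ax": 0,"ay": 0,"az": 0},
    {"jaw": -0.3,"tx": -1.0,"ty": 4.0,"tz": 0,"ax": 0,"ay": 0,"az": 0},
    {"jaw": -0.3,"tx": -2.0,"ty": 4.0,"tz": 0,"ax": 0,"ay": 0,"az": 0},
  ],
)

```text
time_s: 15.5
position: [0.5555, -0.0474, 0.167]
ee_rot: [0.706, 0.708, 0.001, 0.001]
force: [-0.3, -0.5, -0.3]
width: 0.0598
gripper_force: 0.0
```

>>> arm_command(
  series=[
    {"jaw": -0.3,"tx": -2.0,"ty": 4.0,"tz": 0,"ax": 0,"ay": 0,"az": 0},
    {"jaw": -0.3,"tx": -1.1,"ty": 3.0,"tz": 0,"ax": 0,"ay": 0,"az": 0},
    {"jaw": -0.3,"tx": 0,"ty": 1.5,"tz": 0,"ax": 0,"ay": 0,"az": 0},
    {"jaw": -0.3,"tx": 0,"ty": 0,"tz": 0,"ax": 0,"ay": 0,"az": 0},
    {"jaw": -0.3,"tx": 0,"ty": 0,"tz": 0,"ax": 0,"ay": 0,"az": 0},
  ],
)

```text
time_s: 16.12
position: [0.638, -0.0786, 0.1658]
ee_rot: [0.707, 0.707, -0.0, -0.001]
force: [-0.0, 0.6, 0.1]
width: 0.0596
gripper_force: 0.0
```

```bash
python3 - <<'E'
from h import *
s=observe();im=get_image("wrist");T=wT(im,s);print(s["position"],s["width"])
print(np.round(proj(im,[.6395,-.079,.05],T)),np.round(proj(im,[.677,-.001,.066],T)))
cv2.imwrite("pics/w4.png",np.hstack([im["img"],get_image("side")["img"][150:,200:400].repeat(1,0)[:480] if 0 else im["img"][:,:0]])[:,:,::-1])
E
```

```text
[ 0.63802742 -0.07861624  0.16582299] 0.05961317099219087
[326. 243.] [387. 130.]
```

View pics/w4.png

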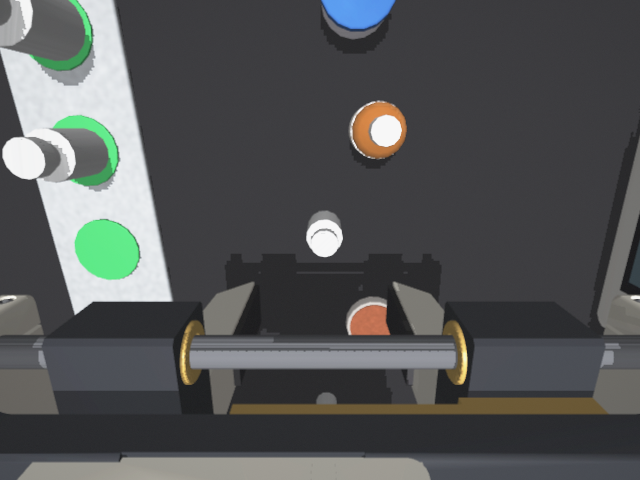

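The third's knob is at (325,242) as predicted, the bottle cap at (386,130) as expected, and both placed weights are standing. Descend and grip.

>>> arm_command(
  series=[
    {"jaw": -0.3,"tx": 0,"ty": 0.1,"tz": 2.5,"ax": 0,"ay": 0,"az": 0},
    {"jaw": -0.3,"tx": 0,"ty": 0,"tz": 3.0,"ax": 0,"ay": 0,"az": 0},
    {"jaw": -0.3,"tx": 0,"ty": 0,"tz": 3.0,"ax": 0,"ay": 0,"az": 0},
    {"jaw": -0.3,"tx": 0,"ty": 0,"tz": 3.0,"ax": 0,"ay": 0,"az": 0},
    {"jaw": -0.3,"tx": 0,"ty": 0,"tz": 2.0,"ax": 0,"ay": 0,"az": 0},
    {"jaw": -0.3,"tx": 0,"ty": 0,"tz": 0,"ax": 0,"ay": 0,"az": 0},
    {"jaw": 1,"tx": 0,"ty": 0,"tz": 0,"ax": 0,"ay": 0,"az": 0},
    {"jaw": 1,"tx": 0,"ty": 0,"tz": 0,"ax": 0,"ay": 0,"az": 0},
    {"jaw": 1,"tx": 0,"ty": 0,"tz": 0,"ax": 0,"ay": 0,"az": 0},
    {"jaw": 1,"tx": 0,"ty": 0,"tz": 0,"ax": 0,"ay": 0,"az": 0},
  ],
)

```text
time_s: 17.42
position: [0.64, -0.0791, 0.0319]
ee_rot: [0.707, 0.707, -0.0, 0.0]
force: [-1.8, -0.2, 3.7]
width: 0.027
gripper_force: 30.0
```

```bash
python3 - <<'E'
from h import *
im=get_image("wrist");T=np.eye(4);T[:3,:3]=R.from_quat([.7071,.7071,-.0003,-.0006]).as_matrix();T[:3,3]=[.638,-.0786,.1658];T=T@np.array(im["hand_eye"])
print(at(im,107,249,.009,T))
E
```

```text
[ 0.45569708 -0.0971873   0.009     ]
```

Gripped at 27 mm. Carrying it to pad 3 at (0.457, -0.098); it should touch at z ≈ 0.041.

>>> arm_command(
  series=[
    {"jaw": 1,"tx": 0,"ty": 0,"tz": -1.0,"ax": 0,"ay": 0,"az": 0},
    {"jaw": 1,"tx": 0,"ty": 0,"tz": -2.0,"ax": 0,"ay": 0,"az": 0},
    {"jaw": 1,"tx": 0,"ty": 0,"tz": -3.0,"ax": 0,"ay": 0,"az": 0},
    {"jaw": 1,"tx": 0,"ty": -1.0,"tz": -3.0,"ax": 0,"ay": 0,"az": 0},
    {"jaw": 1,"tx": -0.4,"ty": -2.0,"tz": -1.0,"ax": 0,"ay": 0,"az": 0},
    {"jaw": 1,"tx": -0.5,"ty": -3.5,"tz": 0,"ax": 0,"ay": 0,"az": 0},
    {"jaw": 1,"tx": -0.5,"ty": -4.0,"tz": 0,"ax": 0,"ay": 0,"az": 0},
    {"jaw": 1,"tx": -0.5,"ty": -4.0,"tz": 0,"ax": 0,"ay": 0,"az": 0},
    {"jaw": 1,"tx": 0,"ty": -2.5,"tz": 0,"ax": 0,"ay": 0,"az": 0},
    {"jaw": 1,"tx": 0,"ty": -1.3,"tz": 0,"ax": 0,"ay": 0,"az": 0},
  ],
)

```text
time_s: 18.73
position: [0.4562, -0.0982, 0.1323]
ee_rot: [0.707, 0.707, -0.0, 0.001]
force: [0.2, -1.0, -1.8]
width: 0.027
gripper_force: 30.0
```

>>> arm_command(
  series=[
    {"jaw": 1,"tx": 0,"ty": 0,"tz": 1.5,"ax": 0,"ay": 0,"az": 0},
    {"jaw": 1,"tx": 0,"ty": 0,"tz": 2.5,"ax": 0,"ay": 0,"az": 0},
    {"jaw": 1,"tx": 0,"ty": 0,"tz": 2.5,"ax": 0,"ay": 0,"az": 0},
    {"jaw": 1,"tx": 0,"ty": 0,"tz": 1.5,"ax": 0,"ay": 0,"az": 0},
    {"jaw": 1,"tx": 0,"ty": 0,"tz": 0.6,"ax": 0,"ay": 0,"az": 0},
    {"jaw": 1,"tx": 0,"ty": 0,"tz": 0.2,"ax": 0,"ay": 0,"az": 0},
    {"jaw": 1,"tx": 0,"ty": 0,"tz": 0,"ax": 0,"ay": 0,"az": 0},
    {"jaw": 1,"tx": 0,"ty": 0,"tz": 0,"ax": 0,"ay": 0,"az": 0},
  ],
)

```text
time_s: 19.73
position: [0.4575, -0.0981, 0.0438]
ee_rot: [0.707, 0.707, 0.0, 0.001]
force: [-0.4, 0.7, -1.5]
width: 0.0271
gripper_force: 30.0
```

>>> arm_command(
  series=[
    {"jaw": 1,"tx": 0,"ty": 0,"tz": 0.1,"ax": 0,"ay": 0,"az": 0},
    {"jaw": 1,"tx": 0,"ty": 0,"tz": 0.1,"ax": 0,"ay": 0,"az": 0},
    {"jaw": 1,"tx": 0,"ty": 0,"tz": 0.1,"ax": 0,"ay": 0,"az": 0},
    {"jaw": 1,"tx": 0,"ty": 0,"tz": 0,"ax": 0,"ay": 0,"az": 0},
    {"jaw": 1,"tx": 0,"ty": 0,"tz": 0,"ax": 0,"ay": 0,"az": 0},
  ],
)

```text
time_s: 20.35
position: [0.4571, -0.0981, 0.0407]
ee_rot: [0.707, 0.707, -0.0, 0.0]
force: [-1.8, 0.6, 7.2]
width: 0.027
gripper_force: 30.0
```

It touched down. Release, and go to the smallest at (0.643, -0.254).

>>> arm_command(
  series=[
    {"jaw": 0.5,"tx": 0,"ty": 0,"tz": 0,"ax": 0,"ay": 0,"az": 0},
    {"jaw": -0.3,"tx": 0,"ty": 0,"tz": 0,"ax": 0,"ay": 0,"az": 0},
    {"jaw": -0.3,"tx": 0,"ty": 0,"tz": 0,"ax": 0,"ay": 0,"az": 0},
    {"jaw": -0.3,"tx": 0,"ty": 0,"tz": 0,"ax": 0,"ay": 0,"az": 0},
    {"jaw": -0.3,"tx": 0,"ty": 0,"tz": -2.0,"ax": 0,"ay": 0,"az": 0},
    {"jaw": -0.3,"tx": 0,"ty": 0,"tz": -4.0,"ax": 0,"ay": 0,"az": 0},
    {"jaw": -0.3,"tx": 0,"ty": 0,"tz": -4.0,"ax": 0,"ay": 0,"az": 0},
    {"jaw": -0.3,"tx": 0,"ty": 2.0,"tz": -2.0,"ax": 0,"ay": 0,"az": 0},
    {"jaw": -0.3,"tx": -3.0,"ty": 4.0,"tz": 0,"ax": 0,"ay": 0,"az": 0},
    {"jaw": -0.3,"tx": -4.0,"ty": 4.0,"tz": 0,"ax": 0,"ay": 0,"az": 0},
  ],
)

```text
time_s: 21.6
position: [0.5586, -0.1676, 0.1611]
ee_rot: [0.706, 0.708, 0.0, 0.001]
force: [1.4, 0.2, 0.2]
width: 0.0594
gripper_force: 0.0
```

>>> arm_command(
  series=[
    {"jaw": -0.3,"tx": -4.0,"ty": 4.0,"tz": 0,"ax": 0,"ay": 0,"az": 0},
    {"jaw": -0.3,"tx": -3.0,"ty": 3.0,"tz": 0,"ax": 0,"ay": 0,"az": 0},
    {"jaw": -0.3,"tx": -1.6,"ty": 1.6,"tz": 0,"ax": 0,"ay": 0,"az": 0},
    {"jaw": -0.3,"tx": 0,"ty": 0,"tz": 0,"ax": 0,"ay": 0,"az": 0},
    {"jaw": -0.3,"tx": 0,"ty": 0,"tz": 0,"ax": 0,"ay": 0,"az": 0},
  ],
)

```text
time_s: 22.22
position: [0.6423, -0.2528, 0.1596]
ee_rot: [0.707, 0.707, -0.0, -0.001]
force: [-0.2, -0.2, -0.0]
width: 0.0598
gripper_force: 0.0
```

```bash
python3 - <<'E'
from h import *
s=observe();im=get_image("wrist");T=wT(im,s);print(s["position"],s["width"])
print(np.round(proj(im,[.643,-.254,.04],T)))
h=cv2.cvtColor(im["img"],cv2.COLOR_RGB2HSV);m=cv2.inRange(h,(50,120,40),(75,255,255))
for k in cv2.findContours(m,0,1)[0]:
    if cv2.contourArea(k)>500:
        (u,v),_,_=cv2.fitEllipse(k);print(u,v,at(im,u,v,.009,T)[:2].round(4))
cv2.imwrite("pics/w5.png",im["img"][:,:,::-1])
E
```

```text
[ 0.64226541 -0.25278672  0.15964903] 0.05976627101198055
[325. 243.]
84.12570190429688 145.52159118652344 [ 0.4606 -0.1867]
58.757041931152344 25.02918243408203 [ 0.4583 -0.1057]
```

View pics/w5.png

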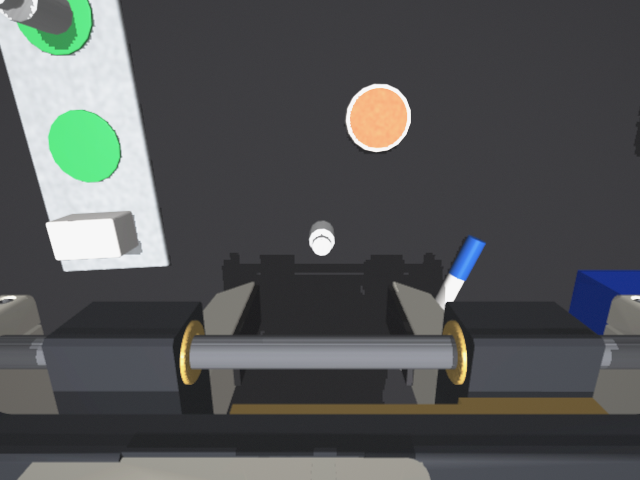

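The smallest's knob is at (322,244), within 3 px of the prediction, and the fourth pad measures (0.461, -0.187). Descend and grip.

>>> arm_command(
  series=[
    {"jaw": -0.3,"tx": -0.1,"ty": 0,"tz": 2.5,"ax": 0,"ay": 0,"az": 0},
    {"jaw": -0.3,"tx": 0,"ty": 0,"tz": 3.0,"ax": 0,"ay": 0,"az": 0},
    {"jaw": -0.3,"tx": 0,"ty": 0,"tz": 3.0,"ax": 0,"ay": 0,"az": 0},
    {"jaw": -0.3,"tx": 0,"ty": 0,"tz": 3.0,"ax": 0,"ay": 0,"az": 0},
    {"jaw": -0.3,"tx": 0,"ty": 0,"tz": 1.8,"ax": 0,"ay": 0,"az": 0},
    {"jaw": -0.3,"tx": 0,"ty": 0,"tz": 0,"ax": 0,"ay": 0,"az": 0},
    {"jaw": 1,"tx": 0,"ty": 0,"tz": 0,"ax": 0,"ay": 0,"az": 0},
    {"jaw": 1,"tx": 0,"ty": 0,"tz": 0,"ax": 0,"ay": 0,"az": 0},
    {"jaw": 1,"tx": 0,"ty": 0,"tz": 0,"ax": 0,"ay": 0,"az": 0},
    {"jaw": 1,"tx": 0,"ty": 0,"tz": 0,"ax": 0,"ay": 0,"az": 0},
  ],
)

```text
time_s: 23.52
position: [0.6432, -0.2551, 0.0277]
ee_rot: [0.707, 0.707, 0.0, 0.0]
force: [-1.3, -0.8, 0.4]
width: 0.0245
gripper_force: 0.8
```

Still closing, so I'll wait before lifting.

>>> arm_command(
  series=[
    {"jaw": 1,"tx": 0,"ty": 0,"tz": 0,"ax": 0,"ay": 0,"az": 0},
    {"jaw": 1,"tx": 0,"ty": 0,"tz": 0,"ax": 0,"ay": 0,"az": 0},
    {"jaw": 1,"tx": 0,"ty": 0,"tz": 0,"ax": 0,"ay": 0,"az": 0},
  ],
)

```text
time_s: 23.9
position: [0.6429, -0.2551, 0.0275]
ee_rot: [0.707, 0.707, -0.0, -0.0]
force: [-1.4, 0.4, 4.7]
width: 0.0191
gripper_force: 30.0
```

Gripped at 19.1 mm. Carrying it to pad 4 at (0.462, -0.1875); it should touch at z ≈ 0.0365.

>>> arm_command(
  series=[
    {"jaw": 1,"tx": 0,"ty": 0,"tz": -1.0,"ax": 0,"ay": 0,"az": 0},
    {"jaw": 1,"tx": 0,"ty": 0,"tz": -2.0,"ax": 0,"ay": 0,"az": 0},
    {"jaw": 1,"tx": 0,"ty": 0,"tz": -3.0,"ax": 0,"ay": 0,"az": 0},
    {"jaw": 1,"tx": 0,"ty": -1.0,"tz": -3.0,"ax": 0,"ay": 0,"az": 0},
    {"jaw": 1,"tx": 0.8,"ty": -2.0,"tz": -1.0,"ax": 0,"ay": 0,"az": 0},
    {"jaw": 1,"tx": 1.5,"ty": -3.5,"tz": 0,"ax": 0,"ay": 0,"az": 0},
    {"jaw": 1,"tx": 1.5,"ty": -4.0,"tz": 0,"ax": 0,"ay": 0,"az": 0},
    {"jaw": 1,"tx": 1.5,"ty": -4.0,"tz": 0,"ax": 0,"ay": 0,"az": 0},
    {"jaw": 1,"tx": 1.0,"ty": -2.4,"tz": 0,"ax": 0,"ay": 0,"az": 0},
    {"jaw": 1,"tx": 0.4,"ty": -1.2,"tz": 0,"ax": 0,"ay": 0,"az": 0},
  ],
)

```text
time_s: 25.15
position: [0.4615, -0.1877, 0.1284]
ee_rot: [0.707, 0.707, 0.0, 0.001]
force: [0.2, 0.5, 0.1]
width: 0.0191
gripper_force: 30.0
```

>>> arm_command(
  series=[
    {"jaw": 1,"tx": 0,"ty": 0,"tz": 1.5,"ax": 0,"ay": 0,"az": 0},
    {"jaw": 1,"tx": 0,"ty": 0,"tz": 2.5,"ax": 0,"ay": 0,"az": 0},
    {"jaw": 1,"tx": 0,"ty": 0,"tz": 2.5,"ax": 0,"ay": 0,"az": 0},
    {"jaw": 1,"tx": 0,"ty": 0,"tz": 1.5,"ax": 0,"ay": 0,"az": 0},
    {"jaw": 1,"tx": 0,"ty": 0,"tz": 0.6,"ax": 0,"ay": 0,"az": 0},
    {"jaw": 1,"tx": 0,"ty": 0,"tz": 0.2,"ax": 0,"ay": 0,"az": 0},
    {"jaw": 1,"tx": 0,"ty": 0,"tz": 0,"ax": 0,"ay": 0,"az": 0},
    {"jaw": 1,"tx": 0,"ty": 0,"tz": 0,"ax": 0,"ay": 0,"az": 0},
  ],
)

```text
time_s: 26.15
position: [0.4625, -0.1883, 0.0399]
ee_rot: [0.707, 0.707, 0.0, 0.001]
force: [-0.5, -0.3, -0.5]
width: 0.0191
gripper_force: 30.0
```

>>> arm_command(
  series=[
    {"jaw": 1,"tx": 0,"ty": 0,"tz": 0.1,"ax": 0,"ay": 0,"az": 0},
    {"jaw": 1,"tx": 0,"ty": 0,"tz": 0.1,"ax": 0,"ay": 0,"az": 0},
    {"jaw": 1,"tx": 0,"ty": 0,"tz": 0.1,"ax": 0,"ay": 0,"az": 0},
    {"jaw": 1,"tx": 0,"ty": 0,"tz": 0.05,"ax": 0,"ay": 0,"az": 0},
    {"jaw": 1,"tx": 0,"ty": 0,"tz": 0,"ax": 0,"ay": 0,"az": 0},
    {"jaw": 1,"tx": 0,"ty": 0,"tz": 0,"ax": 0,"ay": 0,"az": 0},
  ],
)

```text
time_s: 26.9
position: [0.4621, -0.188, 0.0364]
ee_rot: [0.707, 0.707, -0.0, 0.0]
force: [-2.5, 1.3, 8.7]
width: 0.0189
gripper_force: 30.0
```

It touched down. Release, rise, move back and look.

>>> arm_command(
  series=[
    {"jaw": 0.5,"tx": 0,"ty": 0,"tz": 0,"ax": 0,"ay": 0,"az": 0},
    {"jaw": -0.3,"tx": 0,"ty": 0,"tz": 0,"ax": 0,"ay": 0,"az": 0},
    {"jaw": -0.3,"tx": 0,"ty": 0,"tz": 0,"ax": 0,"ay": 0,"az": 0},
    {"jaw": -0.3,"tx": 0,"ty": 0,"tz": 0,"ax": 0,"ay": 0,"az": 0},
    {"jaw": -0.3,"tx": 0,"ty": 0,"tz": -2.0,"ax": 0,"ay": 0,"az": 0},
    {"jaw": -0.3,"tx": 0,"ty": 0,"tz": -4.0,"ax": 0,"ay": 0,"az": 0},
    {"jaw": -0.3,"tx": 0,"ty": 0,"tz": -5.0,"ax": 0,"ay": 0,"az": 0},
    {"jaw": -0.3,"tx": 0,"ty": 0,"tz": -5.0,"ax": 0,"ay": 0,"az": 0},
    {"jaw": -0.3,"tx": 0,"ty": 0,"tz": -5.0,"ax": 0,"ay": 0,"az": 0},
    {"jaw": -0.3,"tx": -3,"ty": 2,"tz": -2.0,"ax": 0,"ay": 0,"az": 0},
  ],
)

```text
time_s: 28.15
position: [0.4831, -0.2165, 0.2694]
ee_rot: [0.706, 0.708, 0.001, 0.002]
force: [1.0, -0.6, -0.2]
width: 0.0595
gripper_force: 0.0
```

>>> arm_command(
  series=[
    {"jaw": -0.3,"tx": -4,"ty": 3,"tz": 0,"ax": 0,"ay": 0,"az": 0},
    {"jaw": -0.3,"tx": -3,"ty": 2,"tz": 0,"ax": 0,"ay": 0,"az": 0},
    {"jaw": -0.3,"tx": 0,"ty": 0,"tz": 0,"ax": 0,"ay": 0,"az": 0},
    {"jaw": -0.3,"tx": 0,"ty": 0,"tz": 0,"ax": 0,"ay": 0,"az": 0},
  ],
)

```text
time_s: 28.65
position: [0.5316, -0.287, 0.2651]
ee_rot: [0.707, 0.707, 0.0, -0.001]
force: [-0.5, 0.6, -0.2]
width: 0.06
gripper_force: 0.0
```

```bash
python3 - <<'E'
from h import *
sd=get_image("side")["img"][190:390,190:440];sc=get_image("scene")["img"][170:340,150:430]
a=cv2.resize(sd,(500,400));b=cv2.resize(sc,(300,182));c=np.zeros((400,800,3),np.uint8);c[:,:500]=a;c[:182,500:]=b
cv2.imwrite("pics/f.png",c[:,:,::-1])
cv2.imwrite("pics/fs.png",cv2.resize(sc,(784,476))[:,:,::-1])
E
```

```text
(no output)
```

View pics/f.png

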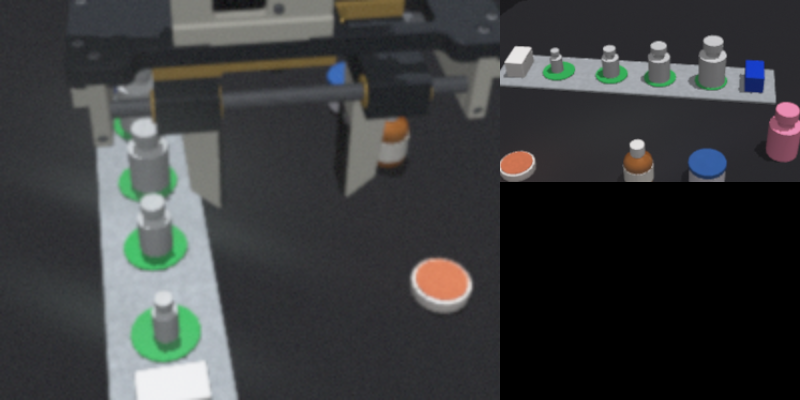

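View pics/fs.png

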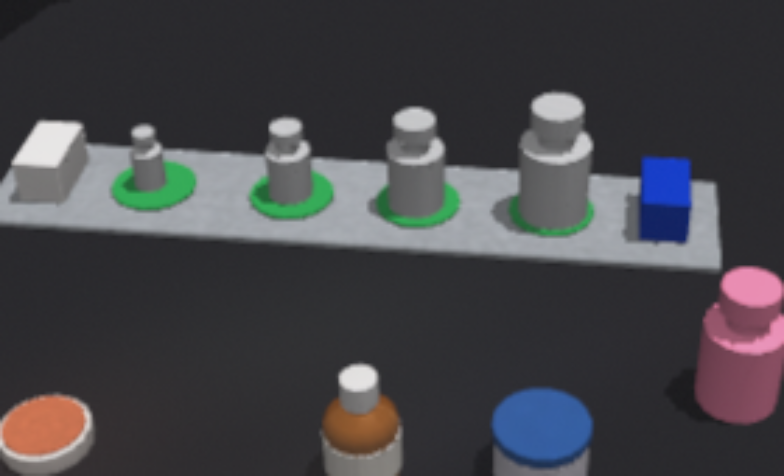

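All four weights stand on their pads in the right order. The feet are at (148,184), (289,193), (416,206) and (554,215) against pad centres (154,186), (291,193), (418,202) and (551,212). The largest offset is about 4 mm. The bottle is standing and the gripper is clear.

```bash
python3 -c "
from cell import *
print(job_done())"
```

```text
the job is handed in; nothing more can be done
None
```

I handed the job in: the four weights stand upright on their pads in size order from the blue block, each within about 4 mm of centre in the last picture, with the bottle still standing; no verdict came back.

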